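Hold a tube reader's sprung shutter half open with its service pin

ROBOT

A 6-joint arm with a two-finger parallel gripper is mounted at the origin on the work surface. World frame = base frame: x ahead of the robot, y to its left, z up, the work surface at z = 0. Lengths are in m, angles in degrees, forces in N, time in s.
With the tool pointing down it reaches from about 0.4 to 0.825 m from the base axis. Payload 7 kg.
Tool frame: the origin (TCP) lies on the centre line of the jaws, within the pads' length; the fingertips stand 11 mm ahead of it and the grasp point (between the pads) lies 8 mm behind it; z points along the fingers, y is the direction in which the jaws open and shut (so a half turn about z gives the same grasp; the last joint's range is limited). The gripper opens to 88 mm and grips with 3 to 60 N. Pads are 19 mm wide; open, the fingers measure 130 mm over their backs; the gripper's body (78 mm by 193 mm) begins 47 mm behind the grasp point.
Start: joints at [-49.097, 20.546, 0.682, 0, -70.136, -16.507], TCP at [0.279, -0.615, 0.238] pointing down, gripper open.
Joint ranges: [-176.03, 176.03], [-82.01, 121.73], [-58.28, 71.71], [-173.87, 95.51], [-174.79, -0.11], [-173.66, 173.66]. Speed limits (degrees/s): [136.94, 136.94, 172.46, 180, 180, 180].

INTERFACE

Orientations are given as [roll, pitch, yaw] about the fixed x, y, z axes, in that order (R = Rz(yaw) Ry(pitch) Rx(roll)).
In Python, from plant import ctrl, cams, order gives the robot as it stands.
- The arm moves only by the tool jog_arm, never from a script. Its argument "motion" is a list of rows, each an object with "offset": the shift along the tool's x, y, z in mm, a list of three; "roll": the turn about the tool's z in rad; "hand": the finger opening in mm, from 0 to 87.6. A call has 1 to 20 rows; each row is the pose to reach, as a shift and turn from the pose commanded when the call began, along the tool's axes at that moment; what a row does not reach only later rows make up. A row lasts 1/12 s, in which the tool goes at most 41.7 mm and 7.16 degrees, less where a joint would pass 70% of its speed; a pose out of reach is approached as far as the arm can. A call with a gripper value outside its range is refused whole. The fingers move at their own pace and stop on an object; the grip force is fixed at half the most. Time passes only in rows, so rows that repeat a pose let the fingers close. It gives the time, the measured TCP pose, the force and the opening at its end, in the units of the state.
- ctrl.get_obs(): the state, without advancing time (a new reading comes with each control period).
- cams.snapshot(name): name is "scene" or "top" or "wrist"; returns a dict with "img" (384x512x3 uint8, red, green, blue), "K" (3x3 intrinsics, pixels), "cam_to_world" (4x4, takes a point from camera to world coordinates); the wrist camera has in their place "T_tool_cam" (4x4, takes a point from camera to tool coordinates, whose origin is the TCP and whose axes are the flange's). Camera axes: x right, y down, z forward; pixel columns grow to the right and rows downward; lengths in m; the calibration is good to about 2 mm. A picture is of the moment at which its call begins: read the wrist's pose just before it. There is no depth.
- order.close_job(): hands the job in, once; it reports no verdict.
The state is a dict: "clock": time; "joint_pos": joint angles; "qvel": joint speeds; "tau": joint torques, N m; "tool_pos": TCP position; "orientation": TCP orientation; "force": force on the tool from outside, world axes, zero at the start; "moment": the same for the moment, N m; "opening": finger opening in m.
Only numpy, scipy, OpenCV 4.12 (cv2) and the standard library are available. Lean on these libraries where they do the work, as an engineer would, in place of code of your own. Each camera call takes 0.05 s, during which the arm holds its last target. There are 200 camera calls.

TASK

Take the service pin out of the tube rack, lower its tip well down into the square pocket of the guide groove in the tube reader's deck, and guide it slowly (no faster than about 5 cm/s) along the groove, round the corner, up to the sprung shutter. Push the shutter's lug with the pin until the shutter has gone half its travel, so that its edge stands at the long scale mark, never running it on to its end stop, and finish while holding it: at the end the gripper still holds the pin there, against the spring, with the shutter at rest. Leave the tubes, the bottle and the tip box where they are.

Things in the scene. Friction and masses are not known exactly. Their poses are not given: they have to be found in the camera images.
- reader: The tube reader, a fixed low instrument, grey housing with a white deck, 240 (x) x 220 (y) x 75 high (mm). Origin: centre of its underside; x to its back, y to its left, z up; turned by up to 0.4 rad. In its deck is an L-shaped guide groove with a black floor, 14 deep (floor at z 61) and 16 wide: see entry, corner and groove_end. All offsets are in mm in the reader's axes.
- entry (a point): Start of the groove: centre, at deck height (z 75), of a 28 x 28 square pocket, as deep as the groove, at reader (-70, 65). From it the groove's first leg runs along the reader's +x on y = 65 to the corner.
- corner (a point): Where the centre lines of the groove's two legs meet, at deck height, reader (0, 65). The second leg runs from here along the reader's -y on x = 0.
- groove_end (a point): End of the groove's second leg, at deck height, reader (0, -40).
- half_mark (a point): The long middle one of three black scale marks on the deck, at reader (94, 0); the short ones are at y = 25 and -25. It shows half travel and lines up with the middle of the round dark window, 44 across, centred at reader (50, 0), which the shutter covers.
- shutter (a joint): Travel of the sprung shutter (m): 0 closed; grows as it slides along the reader's -y; half 0.025, end stop 0.05. A spring pushes it back with about 2 N at 0, 6 N at half, 10 N at the stop, plus 0.3 N friction. An aluminium blade on the deck over the window, 50 along y, its +y edge at reader y = 25 when closed, y = 0 at half; joined to a lug in the groove.
- lug_face (a point): Middle of the flat face, looking along the reader's +y, of the shutter's steel lug: push here with the pin. The lug, 12 x 12, stands in the groove's second leg and rises 5 above the deck. The face is at reader (0, 30, 72) when the shutter is closed and moves with it.
- rack: The fixed clear-topped tube rack, 60 (x) x 160 (y) x 60 high, turned by up to 0.35 rad. Origin: centre of its underside. Three round holes, 13 mm, in its 8 mm top plate at rack y = -50, 0 and 50. One of them holds the pin, the others hold tubes, in any order. Fingers that close along the rack's x have free room.
- pin: The service pin, loose, about 60 g, upright in the rack: a steel shank 8 in diameter and 38 long under a black round handle 18 in diameter and 55 long, 93 in all. Origin: centre of the tip's end; z runs up the pin to the handle. The handle's lower end rests on the rack's top plate, so the tip hangs 22 above the table.
- tube_a: Capped glass tube, 11 in diameter (cap 15), 88 long, loose in the rack and standing 34 above its top; origin at its lower end. A bystander.
- tube_b: A tube like tube_a. A bystander.
- bottle: Small amber dropper bottle, 32 in diameter, 70 tall, standing loose on the bench; origin at its underside. A bystander.
- tipbox: Box of pipette tips, grey with a yellow top, 85 x 120 x 57, loose on the bench; origin at its underside. A bystander.
Things that resemble listed ones, but are neither listed nor needed, are in the scene too. What is shaped like the pin but orange is not meant.

How it is judged (in metres and radians):
On the way, in this order (a step that is already met when the one before it is completed fails the run):
1. the held pin's tip is down in the starting pocket (x of pin in the frame of reader between -0.084 and -0.056 m and y of pin in the frame of reader between 0.051 and 0.079 m and z of pin in the frame of reader between 0.055 and 0.071 m and contact force between the fingers and pin above 3 N), for 0.1 s.
2. the held pin's tip is in the middle of the groove's first leg (x of pin in the frame of reader between -0.046 and -0.022 m and y of pin in the frame of reader between 0.055 and 0.075 m and z of pin in the frame of reader between 0.055 and 0.071 m and contact force between the fingers and pin above 3 N), for 0.05 s.
3. the held pin's tip is in the groove's corner (x of pin in the frame of reader between -0.01 and 0.01 m and y of pin in the frame of reader between 0.055 and 0.075 m and z of pin in the frame of reader between 0.055 and 0.071 m and contact force between the fingers and pin above 3 N), for 0.05 s.
At the end, for the whole second after the job is handed in: The shutter stands still at half travel, 25 mm within 5 mm, pushed (over 2 N) only by the pin, whose tip is at least 4 mm down in the groove and whose handle is still gripped by the fingers (value of joint shutter between 0.02 and 0.03 m and velocity of joint shutter between -0.01 and 0.01 m/s and contact force between pin and shutter above 2 N and contact force between the fingers and pin above 3 N and contact force between each of the arm, the fingers and shutter below 0.5 N and x of pin in the frame of reader between -0.012 and 0.012 m and y of pin in the frame of reader between -0.01 and 0.025 m and z of pin in the frame of reader between 0.055 and 0.071 m); the arm keeps its last pose, push and grip.
It fails at once if the shutter is run on to its end stop (beyond 45 mm) (value of joint shutter above 0.045 m).
It fails at once if the pin moves faster than 12 cm/s while its tip is in the groove (x of pin in the frame of reader between -0.09 and 0.02 m and y of pin in the frame of reader between -0.045 and 0.085 m and z of pin in the frame of reader between 0.055 and 0.071 m and linear speed of pin above 0.12 m/s).
It fails at once if a tube is moved by more than 3 cm or tipped (distance of any of tube_a, tube_b from where it was at the start of the episode above 0.03 m or angle between any of tube_a, tube_b's own z axis and vertical above 0.5 rad).
It fails at once if the bottle or the tip box is moved by more than 3 cm or tipped (distance of any of bottle, tipbox from where it was at the start of the episode above 0.03 m or angle between any of bottle, tipbox's own z axis and vertical above 0.5 rad).
It also fails if it takes over 48 s, if anything falls off the work surface, if the arm or the gripper's body presses on something with over 40 N, if the wrist force passes 120 N, or if a joint passes its speed limit or range.

## Working session

There is one attempt and no reset: what is moved stays moved. The work goes in short steps, Python scripts to look and compute and a tool call to move; the robot and the scene stay as the last step left them, time stands still between calls to the robot, and variables do not carry over. Pictures are saved under pics/ and viewed, about 8 in all and at most 12, crops included, and the job is handed in when it is done.

Besides the shell and the picture viewer there is one more tool, called after "Request:" as name(argument=value, ...), one argument or row to a line, values as JSON. jog_arm: Moves the arm, as the interface text tells. Its arguments: {"type":"object","properties":{"motion":{"type":"array"}},"required":["motion"]}

```bash
mkdir -p pics && ls
cat > h.py <<'E'
import numpy as np, cv2
from plant import ctrl, cams, order
from scipy.spatial.transform import Rotation as R
def Ttool(o):
    T=np.eye(4);T[:3,:3]=R.from_euler('xyz',o["orientation"],degrees=True).as_matrix();T[:3,3]=o["tool_pos"];return T
def snap(n):
    o=ctrl.get_obs();s=cams.snapshot(n)
    s["T"]=s["cam_to_world"] if "cam_to_world" in s else Ttool(o)@s["T_tool_cam"]
    s["T"]=np.array(s["T"]);s["K"]=np.array(s["K"]);return s
def cast(s,uv,z):
    uv=np.atleast_2d(uv).astype(float)
    d=np.c_[uv,np.ones(len(uv))]@np.linalg.inv(s["K"]).T@s["T"][:3,:3].T
    c=s["T"][:3,3];return c+d*((z-c[2])/d[:,2])[:,None]
def proj(s,p):
    p=np.atleast_2d(p);q=(p-s["T"][:3,3])@s["T"][:3,:3]@s["K"].T;return q[:,:2]/q[:,2:]
def save(n,img,box=None,f=1):
    if box: img=img[box[1]:box[3],box[0]:box[2]]
    cv2.imwrite(f"pics/{n}.png",cv2.resize(img[:,:,::-1],None,fx=f,fy=f,interpolation=cv2.INTER_CUBIC))
E
python3 - <<'E'
from h import *
import pickle
print(ctrl.get_obs())
d={}
for n in("top","scene","wrist"):
    s=snap(n);d[n]=s;print(n,s["T"].round(3).tolist(),s["K"].round(1).tolist())
pickle.dump(d,open("d.pkl","wb"))
save("top",d["top"]["img"],None,1.5)
save("ws",np.hstack([d["scene"]["img"],d["wrist"]["img"]]),None,0.78)
E
```

```text
pics
{'clock': 0.0, 'joint_pos': array([-4.90951706e+01,  2.05919671e+01,  6.32990771e-01, -2.10166852e-02,
       -7.01371926e+01, -1.65075479e+01]), 'qvel': array([-0.04153024,  0.02272917, -0.03822188, -0.00511798,  0.00357073,
       -0.06166704]), 'tau': array([-1.62655720e-03, -5.82706690e+01,  2.93062806e+01,  6.99741706e+00,
        6.79110046e-03, -1.65055826e-04]), 'tool_pos': array([ 0.27859819, -0.61428622,  0.23660792]), 'orientation': array([ 1.79902181e+02, -8.38579624e-03, -1.55609869e+02]), 'force': array([-0.31885192, -0.4101687 , -0.37016043]), 'moment': array([0.00482865, 0.00024715, 0.00570142]), 'opening': 0.08752664576206996}
top [[0.001, -0.994, 0.111, 0.506], [-1.0, -0.004, -0.028, -0.02], [0.028, -0.111, -0.993, 1.145], [0.0, 0.0, 0.0, 1.0]] [[381.3, 0.0, 260.2], [0.0, 381.3, 196.3], [0.0, 0.0, 1.0]]
scene [[0.111, 0.544, -0.832, 1.413], [0.994, -0.069, 0.087, -0.115], [-0.01, -0.836, -0.548, 0.608], [0.0, 0.0, 0.0, 1.0]] [[407.2, 0.0, 253.2], [0.0, 407.2, 186.5], [0.0, 0.0, 1.0]]
wrist [[-0.414, 0.877, 0.242, 0.215], [0.91, 0.399, 0.111, -0.644], [0.001, 0.267, -0.964, 0.384], [0.0, 0.0, 0.0, 1.0]] [[309.1, 0.0, 253.4], [0.0, 309.1, 193.3], [0.0, 0.0, 1.0]]
```

View pics/top.png

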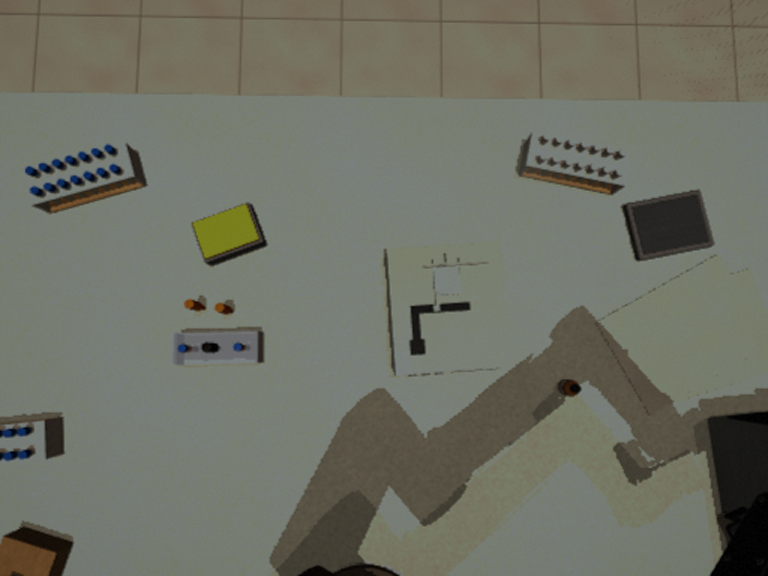

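View pics/ws.png

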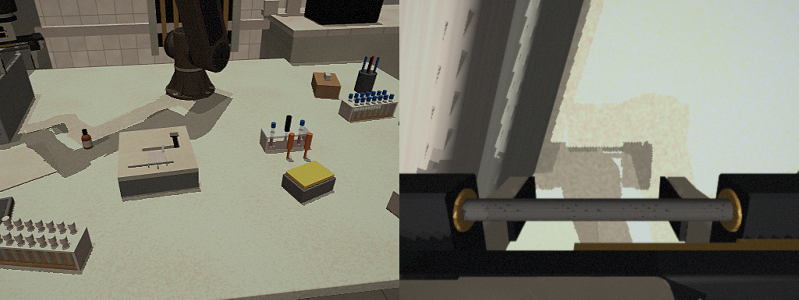

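The top view shows the rack at about (218,346), in 1.5x pixels. It has blue-capped tubes at (183,348) and (238,347), and the black pin at (210,347) between them. The two orange lookalikes stand outside the rack at (192,304) and (224,307). The groove's pocket is at (417,347), its corner at (417,309) and its end at (468,306).

Run:
```python
from h import *
import pickle
d=pickle.load(open("d.pkl","rb"));s=d["top"];im=s["img"]
g=im.max(2)
def blobs(m,box,mn=8):
    mm=np.zeros_like(g);x0,y0,x1,y1=box;mm[y0:y1,x0:x1]=m[y0:y1,x0:x1]
    n,l,st,c=cv2.connectedComponentsWithStats(mm.astype(np.uint8)*1)
    return [(st[i].tolist(),c[i].round(1).tolist(),l==i) for i in range(1,n) if st[i][4]>=mn]
for b in blobs(g<60,(105,205,190,255)): print("rackdark",b[:2],cast(s,b[1],.113).round(3))
for b in blobs((im[:,:,2]>im[:,:,0].astype(int)+40),(105,205,190,255),4): print("blue",b[:2],cast(s,b[1],.092).round(3))
for b in blobs(g<60,(265,190,325,245),30):
    print("groove",b[:2]); ys,xs=np.nonzero(b[2]); 
    P=cast(s,np.c_[xs,ys],.061); print(P.min(0),P.max(0))
    ap=cv2.approxPolyDP(cv2.findContours(b[2].astype(np.uint8),0,2)[0][0],2,True)[:,0]; print(ap.tolist(),cast(s,ap,.068).round(3)[:,:2].tolist())
save("crop",np.hstack([cv2.resize(im[200:260,100:190],None,fx=4.2,fy=4.2,interpolation=2),cv2.resize(im[150:260,250:340],(206,252),interpolation=2)]),None,1.35)
```

```text
rackdark ([128, 205, 9, 2, 11], [131.9, 205.2]) [[0.596 0.297 0.113]]
rackdark ([149, 205, 6, 4, 20], [151.3, 206.5]) [[0.592 0.245 0.113]]
rackdark ([172, 221, 3, 20, 60], [173.0, 230.5]) [[0.528 0.185 0.113]]
rackdark ([134, 228, 12, 7, 66], [139.8, 231.4]) [[0.525 0.274 0.113]]
rackdark ([160, 229, 4, 5, 10], [161.3, 231.2]) [[0.526 0.216 0.113]]
rackdark ([123, 230, 4, 5, 13], [124.5, 232.0]) [[0.524 0.314 0.113]]
blue ([156, 229, 5, 5, 22], [157.9, 230.9]) [[0.527 0.231 0.092]]
blue ([119, 230, 5, 5, 24], [120.9, 231.9]) [[0.524 0.33  0.092]]
groove ([273, 203, 16, 33, 253], [278.5, 218.4])
[ 0.51681417 -0.12940938  0.061     ] [ 0.60796551 -0.08620968  0.061     ]
[[288, 203], [274, 204], [274, 235], [282, 235], [278, 209], [288, 207]] [[0.607, -0.129], [0.604, -0.089], [0.517, -0.089], [0.517, -0.111], [0.59, -0.1], [0.596, -0.129]]
groove ([293, 202, 20, 6, 96], [302.9, 204.2])
[ 0.59653712 -0.19841915  0.061     ] [ 0.61107973 -0.1437325   0.061     ]
[[293, 203], [294, 207], [312, 206], [312, 202]] [[0.607, -0.143], [0.596, -0.146], [0.599, -0.197], [0.61, -0.197]]
```

View pics/crop.png

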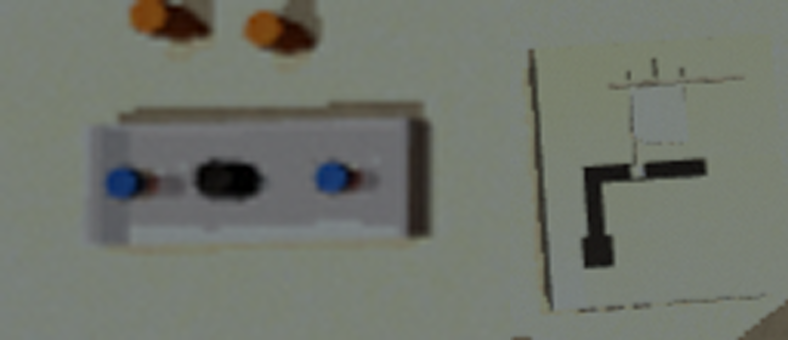

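The enlarged crop confirms three candidates. The black round handle in the middle rack hole is the pin, at about (0.525, 0.281). The two orange ones outside the rack are decoys. The reader is turned only slightly. I'll go over the reader for a close look on the way to the pin.

```bash
cat >> h.py <<'E'
def go(p,yaw,cur=None):
    "offset in tool axes (mm), roll (rad) from commanded pose cur=(xyz,yaw deg) to p,yaw"
    o=ctrl.get_obs();T=Ttool(o)
    if cur is not None: T[:3,3]=cur[0];T[:3,:3]=R.from_euler('xyz',[180,0,cur[1]],degrees=True).as_matrix();y0=cur[1]
    else: y0=o["orientation"][2]
    print("offset",(T[:3,:3].T@(np.array(p)-T[:3,3])*1000).round(1),"roll",round(np.radians(y0-yaw),4),"t",o["clock"])
E
python3 -c "
from h import *
go([.6,-.09,.2],-90,([.279,-.615,.238],-155.604))"
```

```text
offset [-509.2  345.5   38. ] roll -1.145 t 0.15
```

Request:
jog_arm(
  motion=[
    {"offset":[-509,345,38],"roll":-1.145,"hand":60},
    {"offset":[-509,345,38],"roll":-1.145,"hand":60},
    {"offset":[-509,345,38],"roll":-1.145,"hand":60},
    {"offset":[-509,345,38],"roll":-1.145,"hand":60},
    {"offset":[-509,345,38],"roll":-1.145,"hand":60},
    {"offset":[-509,345,38],"roll":-1.145,"hand":60},
    {"offset":[-509,345,38],"roll":-1.145,"hand":60},
    {"offset":[-509,345,38],"roll":-1.145,"hand":60},
    {"offset":[-509,345,38],"roll":-1.145,"hand":60},
    {"offset":[-509,345,38],"roll":-1.145,"hand":60},
    {"offset":[-509,345,38],"roll":-1.145,"hand":60},
    {"offset":[-509,345,38],"roll":-1.145,"hand":60},
    {"offset":[-509,345,38],"roll":-1.145,"hand":60},
    {"offset":[-509,345,38],"roll":-1.145,"hand":60},
    {"offset":[-509,345,38],"roll":-1.145,"hand":60},
    {"offset":[-509,345,38],"roll":-1.145,"hand":60},
    {"offset":[-509,345,38],"roll":-1.145,"hand":60},
    {"offset":[-509,345,38],"roll":-1.145,"hand":60},
    {"offset":[-509,345,38],"roll":-1.145,"hand":60},
    {"offset":[-509,345,38],"roll":-1.145,"hand":60},
  ],
)

```text
clock: 1.82
tool_pos: [0.5993, -0.0913, 0.1998]
orientation: [-180.0, 0.0, -90.1]
force: [-0.0, 0.2, -0.7]
opening: 0.0601
```

Run:
```python
from h import *
import pickle
s=snap("wrist");pickle.dump(s,open("w1.pkl","wb"));save("w1",s["img"],None,1.5)
o=ctrl.get_obs();print(o["tool_pos"],o["orientation"],o["joint_pos"],o["clock"])
g=s["img"].max(2)
n,l,st,c=cv2.connectedComponentsWithStats((g[:240]<70).astype(np.uint8))
for i in range(1,n):
    if st[i][4]>100:
        ct=cv2.findContours((l==i).astype(np.uint8),0,2)[0][0];ap=cv2.approxPolyDP(ct,3,True)[:,0]
        print(st[i],ap.tolist(),cast(s,ap,.061).round(4)[:,:2].tolist())
```

```text
[ 0.59937765 -0.09128576  0.19984533] [-1.79985025e+02  1.50777160e-03 -9.00787210e+01] [ 9.78340632e+00  1.56563253e+01 -1.14445011e+01  1.21274093e-03
 -6.28841613e+01 -9.86268010e+00] 1.8667
[ 236   64   23   79 1202] [[236, 65], [242, 134], [255, 132], [258, 142], [253, 64]] [[0.6159, -0.1989], [0.6113, -0.1403], [0.5995, -0.1421], [0.5967, -0.133], [0.6013, -0.1997]]
[ 243  146  103   48 2175] [[243, 150], [247, 192], [313, 187], [317, 193], [345, 192], [342, 166], [316, 168], [314, 175], [262, 178], [259, 146], [257, 150]] [[0.6105, -0.1257], [0.6071, -0.0854], [0.5439, -0.0904], [0.5398, -0.0844], [0.513, -0.0855], [0.5178, -0.1107], [0.5421, -0.1088], [0.5436, -0.1021], [0.5928, -0.0992], [0.5958, -0.1294], [0.5976, -0.1257]]
[  11  223  134   17 2008] [[11, 239], [144, 238], [141, 223], [41, 223]] [[0.844, -0.0365], [0.7105, -0.0376], [0.712, -0.0536], [0.8108, -0.0536]]
[ 364  223  133   17 1999] [[364, 239], [496, 239], [466, 223], [366, 223]] [[0.4901, -0.0367], [0.3579, -0.0367], [0.3911, -0.0538], [0.4897, -0.0537]]
[184 226  15  14 154] [[198, 226], [192, 226], [184, 239], [198, 239]] [[0.6558, -0.0505], [0.6617, -0.0505], [0.6705, -0.0366], [0.6564, -0.0366]]
[309 226  14  14 149] [[310, 226], [309, 239], [322, 239], [318, 230]] [[0.5449, -0.0506], [0.5452, -0.0366], [0.5322, -0.0366], [0.5367, -0.0463]]
```

View pics/w1.png

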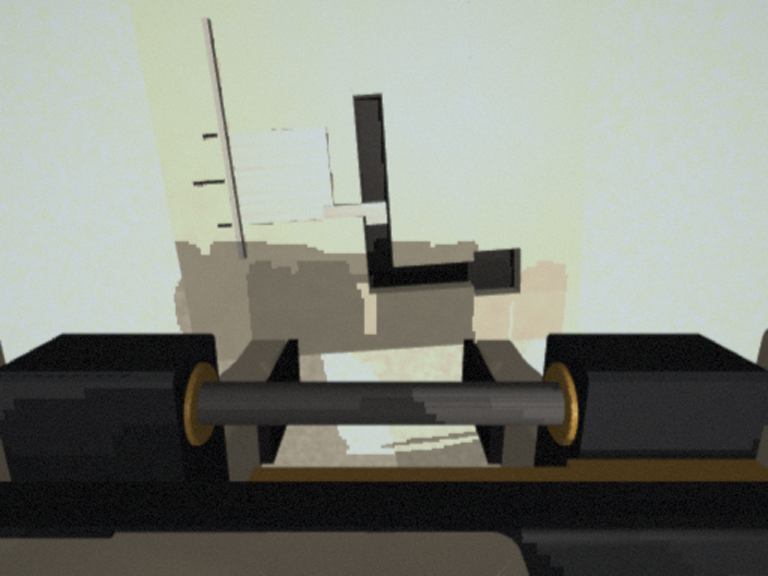

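The wrist view (1.5x pixels) shows the groove end at (367,95), the corner at (381,275) and the pocket at (496,271). The lug is at (375,212), the white blade spans (230-328, 128-222), and the long mark is at (208,183). Next I fit the reader pose to the groove's outline at deck height.

Run:
```python
from h import *
import pickle
from scipy.optimize import least_squares
s=pickle.load(open("w1.pkl","rb"));g=s["img"].max(2)
for th in(70,85):
    m=(g[:235]<th).astype(np.uint8);m[:, :225]=0;m[:,360:]=0
    for ct in cv2.findContours(m,0,2)[0]:
        if cv2.contourArea(ct)>300: print(th,cv2.approxPolyDP(ct,2.5,True)[:,0].tolist())
px=np.array([[236,65],[253,64],[247,192],[262,178],[345,192],[342,166],[316,168],[317,193],[313,187],[314,175]],float)
rd=np.array([[8,-40],[-8,-40],[8,73],[-8,57],[-84,79],[-84,51],[-56,51],[-56,79],[-56,73],[-56,57]])/1000
P=cast(s,px,.075)[:,:2]
def tr(q,r): c,sn=np.cos(q[2]),np.sin(q[2]); return r@np.array([[c,sn],[-sn,c]])+q[:2]
f=least_squares(lambda q:(tr(q,rd)-P).ravel(),[.6,-.15,.03],loss='soft_l1',f_scale=.002)
print(f.x,np.degrees(f.x[2]),((tr(f.x,rd)-P)*1000).round(1).tolist())
f0=f.x
print("marks proj",proj(s,np.c_[tr(f0,np.array([[.094,0],[.094,.025],[.094,-.025],[-.07,.065],[0,.065],[0,.03]])),np.full(6,.075)]).round(1).tolist())
d=pickle.load(open("d.pkl","rb"))["top"]
print("top proj pocket,corner,end,mark",(1.5*proj(d,np.c_[tr(f0,np.array([[-.07,.065],[0,.065],[0,-.04],[.094,0]])),np.full(4,.07)])).round(1).tolist())
np.save("reader.npy",f0)
go([.5255,.2805,.16],-90+1.7,([.6,-.09,.2],-90))
```

```text
70 [[243, 150], [247, 192], [313, 187], [317, 193], [345, 192], [345, 169], [342, 166], [316, 168], [314, 175], [262, 178], [259, 146], [257, 150]]
70 [[236, 65], [242, 134], [255, 132], [258, 142], [253, 64]]
85 [[237, 64], [242, 134], [256, 133], [259, 147], [257, 150], [244, 150], [243, 147], [247, 192], [312, 188], [318, 195], [345, 193], [345, 166], [316, 168], [315, 174], [261, 176], [253, 63]]
[ 0.6059445  -0.15922594  0.07740064] 4.434729753709718 [[1.8, -1.3], [-0.2, -1.8], [1.5, 3.4], [0.4, -0.7], [-1.2, 2.3], [-3.6, -1.6], [1.2, -1.2], [1.2, 3.5], [-2.2, 3.2], [-0.7, -1.6]]
marks proj [[138.5, 121.5], [143.5, 150.5], [133.3, 91.0], [330.6, 180.7], [253.4, 186.5], [250.3, 148.0]]
top proj pocket,corner,end,mark [[417.1, 344.8], [414.0, 307.7], [469.1, 303.6], [443.9, 256.3]]
offset [-370.5   74.5   40. ] roll -0.0297 t 1.8667
```

Request:
jog_arm(
  motion=[
    {"offset":[-370,74,40],"roll":-0.03,"hand":60},
    {"offset":[-370,74,40],"roll":-0.03,"hand":60},
    {"offset":[-370,74,40],"roll":-0.03,"hand":60},
    {"offset":[-370,74,40],"roll":-0.03,"hand":60},
    {"offset":[-370,74,40],"roll":-0.03,"hand":60},
    {"offset":[-370,74,40],"roll":-0.03,"hand":60},
    {"offset":[-370,74,40],"roll":-0.03,"hand":60},
    {"offset":[-370,74,40],"roll":-0.03,"hand":60},
    {"offset":[-370,74,40],"roll":-0.03,"hand":60},
    {"offset":[-370,74,40],"roll":-0.03,"hand":60},
    {"offset":[-370,74,40],"roll":-0.03,"hand":60},
    {"offset":[-370,74,40],"roll":-0.03,"hand":60},
    {"offset":[-370,74,40],"roll":-0.03,"hand":60},
    {"offset":[-370,74,40],"roll":-0.03,"hand":60},
  ],
)

```text
clock: 3.03
tool_pos: [0.5263, 0.2783, 0.1599]
orientation: [-180.0, 0.0, -88.4]
force: [0.5, -0.9, -0.6]
opening: 0.0598
```

Run:
```python
from h import *
import pickle
s=snap("wrist");pickle.dump(s,open("w2.pkl","wb"));save("w2",s["img"],None,1.5)
o=ctrl.get_obs();print(o["tool_pos"],o["orientation"],o["force"],o["clock"])
im=s["img"].astype(int);m=(im[:,:,2]>im[:,:,0]+40).astype(np.uint8)
n,l,st,c=cv2.connectedComponentsWithStats(m)
for i in range(1,n):
    if st[i][4]>60: print(st[i],c[i],cast(s,c[i],.094))
print(proj(s,[[.5255,.2805,.115],[.5255,.2805,.06]]))
```

```text
[0.52625277 0.27834154 0.15990661] [-1.79984937e+02  1.58044721e-02 -8.83917518e+01] [-0.49229325 -0.83690285  0.01542329] 3.0833
[242 133  21  22 370] [252.07027027 143.37567568] [[0.53010488 0.22986391 0.094     ]]
[[256.65816656 223.76188728]
 [256.05582909 200.00724762]]
```

View pics/w2.png

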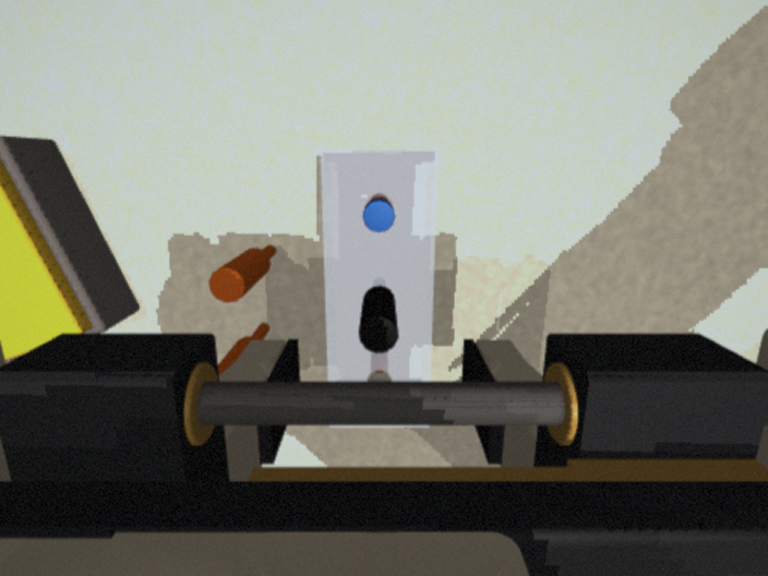

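The pin's top is at (379,334) in 1.5x pixels, centred between the fingers to about 2 mm. The decoys clear the fingers if I open to 40 mm. I'll descend and grip.

Request:
jog_arm(
  motion=[
    {"offset":[-2.5,-1,0],"roll":0,"hand":40},
    {"offset":[-2.5,-1,15],"roll":0,"hand":40},
    {"offset":[-2.5,-1,30],"roll":0,"hand":40},
    {"offset":[-2.5,-1,50],"roll":0,"hand":40},
    {"offset":[-2.5,-1,70],"roll":0,"hand":40},
    {"offset":[-2.5,-1,80],"roll":0,"hand":40},
    {"offset":[-2.5,-1,85],"roll":0,"hand":40},
    {"offset":[-2.5,-1,85],"roll":0,"hand":10},
    {"offset":[-2.5,-1,85],"roll":0,"hand":10},
    {"offset":[-2.5,-1,85],"roll":0,"hand":10},
    {"offset":[-2.5,-1,85],"roll":0,"hand":10},
    {"offset":[-2.5,-1,85],"roll":0,"hand":10},
    {"offset":[-2.5,-1,85],"roll":0,"hand":10},
  ],
)

```text
clock: 4.17
tool_pos: [0.5273, 0.2827, 0.0756]
orientation: [-179.9, 0.1, -88.3]
force: [-0.7, 0.1, 5.1]
opening: 0.0172
```

Run:
```python
from h import *
o=ctrl.get_obs();print(o["tool_pos"],o["orientation"],o["force"],o["opening"],o["clock"])
```

```text
[0.52725824 0.28271155 0.07563938] [-1.79917283e+02  6.32460262e-02 -8.82639179e+01] [-0.65443725  0.07578982  5.05922188] 0.01717613071683571 4.1667
```

Request:
jog_arm(
  motion=[
    {"offset":[0,0,-5],"roll":0,"hand":10},
    {"offset":[0,0,-20],"roll":0,"hand":10},
    {"offset":[0,0,-40],"roll":0,"hand":10},
    {"offset":[0,0,-60],"roll":0,"hand":10},
    {"offset":[0,0,-80],"roll":0,"hand":10},
    {"offset":[0,0,-100],"roll":0,"hand":10},
    {"offset":[0,0,-115],"roll":0,"hand":10},
    {"offset":[0,0,-115],"roll":0,"hand":10},
  ],
)

```text
clock: 4.83
tool_pos: [0.5281, 0.2832, 0.1935]
orientation: [-179.7, 0.2, -88.3]
force: [0.7, -0.8, 0.5]
opening: 0.0176
```

Run:
```python
from h import *
o=ctrl.get_obs();print(o["tool_pos"],o["orientation"],o["force"],o["opening"])
go([.5311,-.0998,.165],4.43)
s=snap("scene");t=snap("top")
T=Ttool(ctrl.get_obs());p=T[:3,3]
print("scene",proj(s,[p+[0,0,.0394],p-[0,0,.0156],p-[0,0,.0536]]).round(1).tolist())
print("top",proj(t,[p+[0,0,.0394],p-[0,0,.0156],p-[0,0,.0536]]).round(1).tolist())
c=proj(s,p)[0].astype(int);c2=proj(t,p)[0].astype(int)
a=cv2.resize(s["img"][c[1]-40:c[1]+60,c[0]-50:c[0]+50],(500,500),interpolation=2)
print("crop origin",c-[50,40])
save("held",a)
```

```text
[0.52806256 0.28317433 0.19354053] [-179.74427142    0.18309426  -88.25114889] [ 0.67088159 -0.80985847  0.49181833] 0.01761319639414807
offset [383.    8.8  27.3] roll -1.6176 t 4.8333
scene [[378.3, 106.5], [374.8, 127.4], [372.5, 141.2]]
top [[122.0, 230.0], [129.3, 230.5], [133.9, 230.8]]
crop origin [325  81]
```

View pics/held.png

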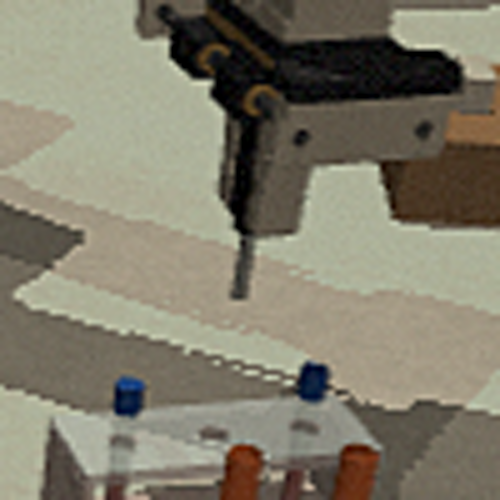

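The pin hangs upright in the grip. Its tip is at crop pixel (240,298), within 0.6 px of the prediction, and both tubes are in place. On to the pocket.

Request:
jog_arm(
  motion=[
    {"offset":[383,9,27],"roll":-1.618,"hand":10},
    {"offset":[383,9,27],"roll":-1.618,"hand":10},
    {"offset":[383,9,27],"roll":-1.618,"hand":10},
    {"offset":[383,9,27],"roll":-1.618,"hand":10},
    {"offset":[383,9,27],"roll":-1.618,"hand":10},
    {"offset":[383,9,27],"roll":-1.618,"hand":10},
    {"offset":[383,9,27],"roll":-1.618,"hand":10},
    {"offset":[383,9,27],"roll":-1.618,"hand":10},
    {"offset":[383,9,27],"roll":-1.618,"hand":10},
    {"offset":[383,9,27],"roll":-1.618,"hand":10},
    {"offset":[383,9,27],"roll":-1.618,"hand":10},
    {"offset":[383,9,27],"roll":-1.618,"hand":10},
    {"offset":[383,9,27],"roll":-1.618,"hand":10},
    {"offset":[383,9,27],"roll":-1.618,"hand":10},
    {"offset":[383,9,27],"roll":-1.618,"hand":10},
    {"offset":[383,9,27],"roll":-1.618,"hand":10},
    {"offset":[383,9,27],"roll":-1.618,"hand":10},
  ],
)

```text
clock: 6.35
tool_pos: [0.5288, -0.1008, 0.1619]
orientation: [-180.0, 0.1, 4.3]
force: [0.8, -0.4, -0.6]
opening: 0.0176
```

Run:
```python
from h import *
import pickle
w=snap("wrist");s=snap("scene");pickle.dump((w,s),open("w3.pkl","wb"))
o=ctrl.get_obs();p=np.array(o["tool_pos"]);print(p,o["orientation"],o["force"],o["opening"],o["clock"],o["joint_pos"].round(1))
q=np.load("reader.npy");c,sn=np.cos(q[2]),np.sin(q[2])
print("pin in reader",(np.array([[c,sn],[-sn,c]])@(p[:2]-q[:2])*1000).round(1))
tip=p-[0,0,.0536];print("tip scene",proj(s,[tip]),"wrist",proj(w,[tip,tip-[0,0,.03]]))
L=lambda r,z:np.r_[q[:2]+np.array([[c,-sn],[sn,c]])@np.array(r)/1000,z]
pts=[L(r,.075) for r in[(-70,65),(0,65),(0,-40),(94,0)]]
print("scene pts",proj(s,pts).round(1).tolist(),"wrist pts",proj(w,pts).round(1).tolist())
x,y=proj(s,pts[1])[0].astype(int);print("org",x-50,y-70)
save("w3",np.hstack([cv2.resize(w["img"][:300],(480,281)),cv2.resize(s["img"][y-70:y+35,x-50:x+70],(320,280),interpolation=2)]))
```

```text
[ 0.52909615 -0.10073928  0.162276  ] [-1.79998307e+02  2.98466081e-02  4.34788706e+00] [ 0.38019478  0.1050233  -1.59684837] 0.017537177346690327 6.45 [ 10.1  11.4 -22.6  -0.  -56.   84.3]
pin in reader [-72.1  64.3]
tip scene [[221.62171887 160.76505894]] wrist [[252.53918428 217.53063062]
 [252.62662828 204.40860299]]
scene pts [[222.7, 172.8], [226.4, 187.7], [181.9, 192.7], [202.4, 214.5]] wrist pts [[251.7, 200.5], [251.5, 108.9], [394.9, 108.8], [350.9, -40.8]]
org 176 117Traceback (most recent call last):
  File "<stdin>", line 12, in <module>
    return _nx.concatenate(arrs, 1, dtype=dtype, casting=casting)
           ~~~~~~~~~~~~~~~^^^^^^^^^^^^^^^^^^^^^^^^^^^^^^^^^^^^^^^
ValueError: all the input array dimensions except for the concatenation axis must match exactly, but along dimension 0, the array at index 0 has size 281 and the array at index 1 has size 280
```

Run:
```python
from h import *
import pickle
w,s=pickle.load(open("w3.pkl","rb"))
save("w3",np.hstack([cv2.resize(w["img"][50:290,120:440],(480,360)),cv2.resize(s["img"][117:222,176:296],(320,360),interpolation=2)]))
```

```text
(no output)
```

View pics/w3.png

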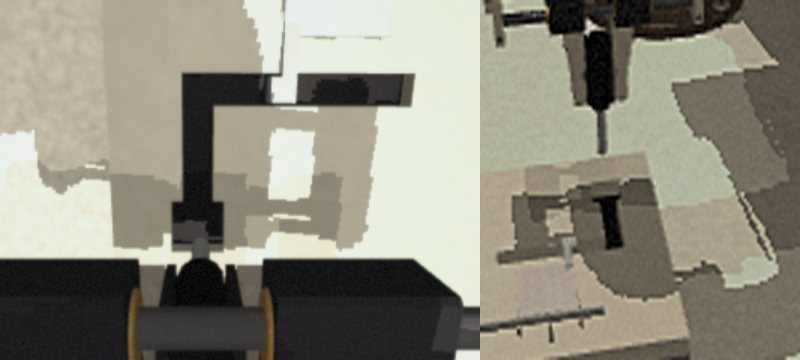

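Wrist crop: the pocket is centred at x≈198, the first leg at 198 and the pin shank at ~200, with the leg's edges vertical, so it is aligned. The scene crop shows the tip at (602,153), above the groove start and within 1 px of the prediction. I'll lower it slowly into the pocket.

Request:
jog_arm(
  motion=[
    {"offset":[1,0,6],"roll":0,"hand":10},
    {"offset":[2,0,12],"roll":0,"hand":10},
    {"offset":[2,0,18],"roll":0,"hand":10},
    {"offset":[2,0,24],"roll":0,"hand":10},
    {"offset":[2,0,28],"roll":0,"hand":10},
    {"offset":[2,0,31],"roll":0,"hand":10},
    {"offset":[2,0,34],"roll":0,"hand":10},
    {"offset":[2,0,36],"roll":0,"hand":10},
    {"offset":[2,0,38],"roll":0,"hand":10},
    {"offset":[2,0,40],"roll":0,"hand":10},
    {"offset":[2,0,42],"roll":0,"hand":10},
    {"offset":[2,0,42],"roll":0,"hand":10},
    {"offset":[2,0,42],"roll":0,"hand":10},
    {"offset":[2,0,42],"roll":0,"hand":10},
  ],
)

```text
clock: 7.62
tool_pos: [0.5313, -0.1007, 0.1207]
orientation: [180.0, -0.0, 4.4]
force: [-0.6, 0.9, 0.4]
opening: 0.0177
```

```bash
cat >> h.py <<'E'
def where():
    o=ctrl.get_obs();p=np.array(o["tool_pos"]);q=np.load("reader.npy");c,sn=np.cos(q[2]),np.sin(q[2]);M=np.array([[c,sn],[-sn,c]])
    print("reader xy",(M@(p[:2]-q[:2])*1000).round(1),"tip z",round(1000*(p[2]-.0536),1),"F reader",(M@np.array(o["force"])[:2]).round(2),round(o["force"][2],2),"yaw",o["orientation"].round(2),"open",round(o["opening"],4),"t",o["clock"])
    return p,q,M
E
python3 -c "
from h import *
where()"
```

```text
reader xy [-69.9  64.1] tip z 67.1 F reader [-0.5   0.97] 0.38 yaw [ 1.80e+02 -1.00e-02  4.42e+00] open 0.0177 t 7.6167
```

Request:
jog_arm(
  motion=[
    {"offset":[0,0,2],"roll":0,"hand":10},
    {"offset":[1.5,-0.5,2],"roll":0,"hand":10},
    {"offset":[4,-0.5,2],"roll":0,"hand":10},
    {"offset":[7,-0.5,2],"roll":0,"hand":10},
    {"offset":[10,-0.5,2],"roll":0,"hand":10},
    {"offset":[13,-0.5,2],"roll":0,"hand":10},
    {"offset":[16,-0.5,2],"roll":0,"hand":10},
    {"offset":[19,-0.5,2],"roll":0,"hand":10},
    {"offset":[22,-0.5,2],"roll":0,"hand":10},
    {"offset":[25,-0.5,2],"roll":0,"hand":10},
    {"offset":[28,-0.5,2],"roll":0,"hand":10},
    {"offset":[31,-0.5,2],"roll":0,"hand":10},
    {"offset":[34,-0.5,2],"roll":0,"hand":10},
    {"offset":[36,-0.5,2],"roll":0,"hand":10},
    {"offset":[36,-0.5,2],"roll":0,"hand":10},
  ],
)

```text
clock: 8.87
tool_pos: [0.5675, -0.0974, 0.1185]
orientation: [180.0, -0.0, 4.4]
force: [-0.9, -0.2, -0.2]
opening: 0.0176
```

```bash
python3 -c "
from h import *
where()"
```

```text
reader xy [-33.5  64.6] tip z 64.9 F reader [-0.9  -0.14] -0.22 yaw [ 1.80e+02 -1.00e-02  4.43e+00] open 0.0176 t 8.8667
```

No wall contact. On to the corner, another 33.5 mm.

Request:
jog_arm(
  motion=[
    {"offset":[1.5,0,0],"roll":0,"hand":10},
    {"offset":[4,0,0],"roll":0,"hand":10},
    {"offset":[7,0,0],"roll":0,"hand":10},
    {"offset":[10,0,0],"roll":0,"hand":10},
    {"offset":[13,0,0],"roll":0,"hand":10},
    {"offset":[16,0,0],"roll":0,"hand":10},
    {"offset":[19,0,0],"roll":0,"hand":10},
    {"offset":[22,0,0],"roll":0,"hand":10},
    {"offset":[25,0,0],"roll":0,"hand":10},
    {"offset":[28,0,0],"roll":0,"hand":10},
    {"offset":[31,0,0],"roll":0,"hand":10},
    {"offset":[33,0,0],"roll":0,"hand":10},
    {"offset":[33.5,0,0],"roll":0,"hand":10},
    {"offset":[33.5,0,0],"roll":0,"hand":10},
    {"offset":[33.5,0,0],"roll":0,"hand":10},
  ],
)

```text
clock: 10.12
tool_pos: [0.6004, -0.0948, 0.1185]
orientation: [-180.0, 0.0, 4.4]
force: [0.7, -0.1, -1.3]
opening: 0.0177
```

```bash
python3 -c "
from h import *
import pickle
where()
w=snap('wrist');pickle.dump(w,open('w4.pkl','wb'));save('w4',w['img'][:290],None,1.5)"
```

```text
reader xy [-0.6 64.6] tip z 64.9 F reader [ 0.73 -0.15] -1.27 yaw [-1.80e+02  1.00e-02  4.42e+00] open 0.0177 t 10.1167
```

View pics/w4.png

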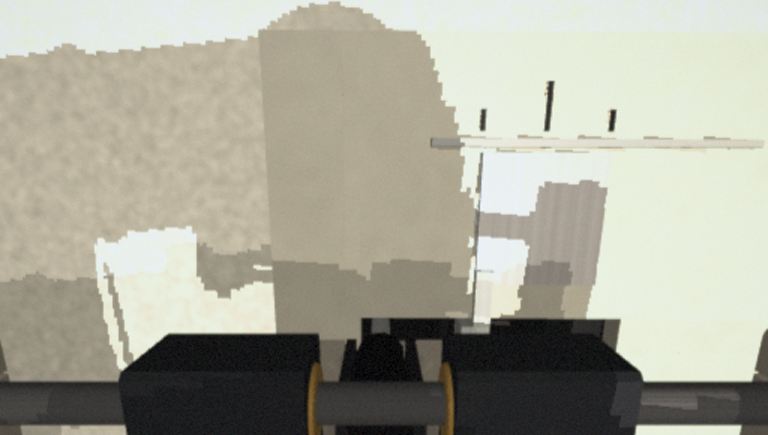

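Wrist view (1.5x): the blade's +y edge is at x≈482, in line with the short mark at 483, so the shutter is closed. The long mark is at 549. Next, along the second leg to just short of the lug.

Request:
jog_arm(
  motion=[
    {"offset":[0.5,1.5,0],"roll":0,"hand":10},
    {"offset":[0.5,4,0],"roll":0,"hand":10},
    {"offset":[0.5,7,0],"roll":0,"hand":10},
    {"offset":[0.5,10,0],"roll":0,"hand":10},
    {"offset":[0.5,13,0],"roll":0,"hand":10},
    {"offset":[0.5,16,0],"roll":0,"hand":10},
    {"offset":[0.5,19,0],"roll":0,"hand":10},
    {"offset":[0.5,22,0],"roll":0,"hand":10},
    {"offset":[0.5,24,0],"roll":0,"hand":10},
    {"offset":[0.5,26,0],"roll":0,"hand":10},
    {"offset":[0.5,27.5,0],"roll":0,"hand":10},
    {"offset":[0.5,29,0],"roll":0,"hand":10},
    {"offset":[0.5,30.5,0],"roll":0,"hand":10},
    {"offset":[0.5,32,0],"roll":0,"hand":10},
    {"offset":[0.5,33.5,0],"roll":0,"hand":10},
    {"offset":[0.5,35,0],"roll":0,"hand":10},
    {"offset":[0.5,35,0],"roll":0,"hand":10},
    {"offset":[0.5,35,0],"roll":0,"hand":10},
  ],
)

```text
clock: 11.67
tool_pos: [0.6036, -0.1296, 0.1185]
orientation: [-180.0, 0.0, 4.4]
force: [-1.7, 3.7, 0.3]
opening: 0.0177
```

```bash
python3 -c "
from h import *
where()"
```

```text
reader xy [-0.  29.7] tip z 64.9 F reader [-1.45  3.8 ] 0.26 yaw [-1.7999e+02  1.0000e-02  4.4200e+00] open 0.0177 t 11.6667
```

Request:
jog_arm(
  motion=[
    {"offset":[0,1,0],"roll":0,"hand":10},
    {"offset":[0,2.5,0],"roll":0,"hand":10},
    {"offset":[0,4,0],"roll":0,"hand":10},
    {"offset":[0,5.5,0],"roll":0,"hand":10},
    {"offset":[0,7,0],"roll":0,"hand":10},
    {"offset":[0,8.5,0],"roll":0,"hand":10},
    {"offset":[0,10,0],"roll":0,"hand":10},
    {"offset":[0,11.5,0],"roll":0,"hand":10},
    {"offset":[0,13,0],"roll":0,"hand":10},
    {"offset":[0,14.5,0],"roll":0,"hand":10},
    {"offset":[0,16,0],"roll":0,"hand":10},
    {"offset":[0,17.5,0],"roll":0,"hand":10},
    {"offset":[0,19,0],"roll":0,"hand":10},
    {"offset":[0,20,0],"roll":0,"hand":10},
    {"offset":[0,20,0],"roll":0,"hand":10},
    {"offset":[0,20,0],"roll":0,"hand":10},
    {"offset":[0,20,0],"roll":0,"hand":10},
  ],
)

```text
clock: 13.08
tool_pos: [0.6051, -0.1495, 0.1185]
orientation: [-180.0, 0.0, 4.4]
force: [-2.0, 5.3, -0.3]
opening: 0.0177
```

Run:
```python
from h import *
import pickle
p,q,M=where()
w=snap('wrist');s=snap('scene')
pts=np.array([np.r_[q[:2]+M.T@np.array(r)/1000,z] for r,z in[((94,0),.075),((94,25),.075),((94,-25),.075),((70,0),.077)]])
a=proj(w,pts);print("wrist px",a.round(1).tolist());b=proj(s,pts);print("scene",b.round(1).tolist())
x,y=a[0].astype(int);x=min(x,440);print("org",x-90,max(y-30,0))
x2,y2=b[0].astype(int);print("org2",x2-40,y2-60)
save("w5",np.hstack([cv2.resize(w["img"][max(y-30,0):max(y-30,0)+150,x-90:x+70],(480,450),interpolation=2),cv2.resize(s["img"][y2-60:y2+30,x2-30:x2+34],(320,450),interpolation=2)]))
for i in range(3): where()
```

```text
reader xy [-0.1  9.8] tip z 64.9 F reader [-1.6   5.48] -0.29 yaw [-1.7997e+02  1.0000e-02  4.4200e+00] open 0.0177 t 13.0833
wrist px [[269.6, 70.4], [226.4, 70.3], [312.9, 70.4], [269.2, 113.3]]
scene [[202.4, 214.5], [213.9, 213.1], [190.8, 215.9], [201.4, 207.3]]
org 179 40
org2 162 154
reader xy [-0.1  9.8] tip z 64.9 F reader [-0.76  5.68] 0.36 yaw [-1.7997e+02  1.0000e-02  4.4100e+00] open 0.0175 t 13.1833
reader xy [-0.1  9.8] tip z 64.9 F reader [-0.76  5.68] 0.36 yaw [-1.7997e+02  1.0000e-02  4.4100e+00] open 0.0175 t 13.1833
reader xy [-0.1  9.8] tip z 64.9 F reader [-0.76  5.68] 0.36 yaw [-1.7997e+02  1.0000e-02  4.4100e+00] open 0.0175 t 13.1833
```

View pics/w5.png

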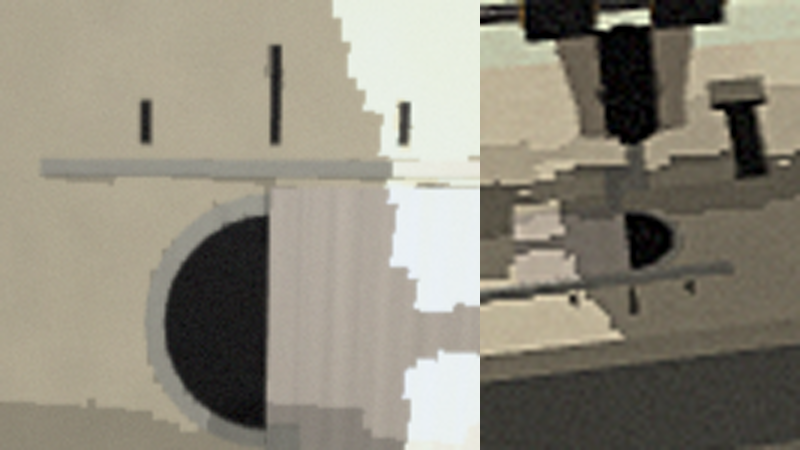

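Wrist crop: the blade edge is at x≈269 and the long mark at x=275, at 5.2 px/mm, so travel is about 24 mm. The push is 5.6 N and the pin is upright in the groove with its handle gripped. I'll nudge 1 mm further, then settle and check for creep.

Request:
jog_arm(
  motion=[
    {"offset":[0,0.5,0],"roll":0,"hand":10},
    {"offset":[0,1,0],"roll":0,"hand":10},
    {"offset":[0,1,0],"roll":0,"hand":10},
    {"offset":[0,1,0],"roll":0,"hand":10},
    {"offset":[0,1,0],"roll":0,"hand":10},
    {"offset":[0,1,0],"roll":0,"hand":10},
    {"offset":[0,1,0],"roll":0,"hand":10},
    {"offset":[0,1,0],"roll":0,"hand":10},
    {"offset":[0,1,0],"roll":0,"hand":10},
    {"offset":[0,1,0],"roll":0,"hand":10},
    {"offset":[0,1,0],"roll":0,"hand":10},
    {"offset":[0,1,0],"roll":0,"hand":10},
    {"offset":[0,1,0],"roll":0,"hand":10},
    {"offset":[0,1,0],"roll":0,"hand":10},
  ],
)

```text
clock: 14.35
tool_pos: [0.6052, -0.1503, 0.1185]
orientation: [-180.0, 0.0, 4.4]
force: [-1.2, 6.9, 0.9]
opening: 0.0174
```

Run:
```python
from h import *
for k in range(2):
    where();w=snap('wrist');g=w["img"].max(2).astype(int)
    r=g[130:165,200:300];d=np.diff(r.mean(0)) # window/blade edge
    m=g[58:85,200:330].mean(0);i=np.argmin(m[55:85])+55
    print("blade edge col",200+np.argmax(d)+.5,"mark cols",200+np.nonzero(m<m.mean()-25)[0])
    for _ in range(5): cams.snapshot("top")
```

```text
reader xy [-0.1  9. ] tip z 64.9 F reader [-0.7   6.97] 0.92 yaw [-1.7996e+02  1.0000e-02  4.4200e+00] open 0.0174 t 14.35
blade edge col 267.5 mark cols [224 225 226 227 267 268 269 270 271]
reader xy [-0.1  9. ] tip z 64.9 F reader [-1.59  6.34] 1.49 yaw [-1.7996e+02  1.0000e-02  4.4200e+00] open 0.0175 t 14.65
blade edge col 267.5 mark cols [224 225 226 227 267 268 269 270 271]
```

The blade edge is at column 267.5 and the long mark at 269, at 1.7 px/mm, so travel is within about 1 mm of half. Two looks 0.3 s apart show no change. Handing in.

```bash
python3 -c "
from h import *
print(order.close_job())
where()"
```

```text
the job is handed in; nothing more can be done
None
the job is handed in; nothing more can be done
```

I took the pin from the rack's middle hole and lowered its tip into the pocket. I guided it along the groove and round the corner at no more than 36 mm/s, then pushed the shutter to half travel and handed the job in with the pin still holding it, at about 14.7 s.

**Final position:** the pin is at reader (0, 9) mm by arm position. The tip is at z ≈ 65 mm, about 10 mm down in the groove.

**Shutter:** the blade edge is within about 1 mm of the long mark, and showed no change between two looks 0.3 s apart.

**Forces:** the push read 6.3–7.0 N at the last checks, against about 6 N expected. That is slightly high, but within the noise I saw. The gripper opening was 17.5 mm on the 18 mm handle, so the pin is firmly held.

**Bystanders:** both tubes were in place when I looked after lifting the pin. I did not look at the bottle or tip box again after the move, but the arm's path kept clear of them. No verdict was reported.

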